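Change the ribbon cutter from gold to the green reel behind two others

ROBOT

A 6-joint arm with a two-finger parallel gripper is mounted at the origin on a cart in front of the work surface, level with it; the furniture and walls round the work are solid. World frame = base frame: x ahead of the robot, y to its left, z up, the work surface at z = 0. Lengths are in m, angles in rad, forces in N, time in s.
With the tool pointing down it reaches from about 0.375 to 0.975 m from the base axis. Payload 3.8 kg.
Tool frame: the origin (TCP) lies between the finger pads; the fingertips stand 14 mm ahead of it and the grasp point (between the pads) lies 5 mm behind it (env.finger_overhang is the z of the fingertips in the tool frame, in m); z points along the fingers, y is the direction in which the jaws open and shut (so a half turn about z gives the same grasp; the last joint's range is limited). The gripper opens to 85 mm and grips with 20 to 120 N. Pads are 22 mm wide; open, the fingers measure 114 mm over their backs; the gripper's body (76 mm by 85 mm) begins 54 mm behind the grasp point. The pads swing forward as they close: fully open they stand 13 mm farther back than shut.
Start: joints at [-1.202, 0.264, 1.604, -0, 1.274, -0.037], TCP at [0.266, -0.62, 0.245] pointing down, gripper open.
Joint ranges: [-2.63, 2.63], [-0.94, 2.18], [0.31, 2.57], [-1.31, 4.45], [0, 2.66], [-2.55, 2.55]. Speed limits (rad/s): [2.57, 2.57, 3.14, 3.14, 3.14, 3.14].

INTERFACE

Orientations are given as a unit quaternion [x, y, z, w].
In Python, from cell import sensors, read_camera, workorder, env gives the robot as it stands.
- The arm moves only by the tool apply_moves, never from a script. Its argument "deltas" is a list of rows, each a list of 2 entries, a list of its own where there are three numbers: the shift along the world's x, y, z in mm, then the turn about the world's z in rad. In form: [[[x, y, z], twist], ...]. A call has 1 to 8 rows; each row shifts and turns the commanded pose from where the row before left it; what a row does not reach is not made up. A row lasts 1/8 s, in which the tool goes at most 62.5 mm and 10.7 degrees, less where a joint would pass 70% of its speed; a pose out of reach is approached as far as the arm can. A call is refused whole if a number of a shift passes 62.5 or a number of a turn 0.188, either way. A call with a gripper value outside its range is refused whole. "jaw" is the closure, from -1 (fully open) to 1 (shut), so that 0 is half open, set as the call begins (left out, the last holds). The fingers move at their own pace and stop on an object; "squeeze" is the grip in N (left out, the last holds). Time passes only in rows, so rows that do not move let the fingers close. It gives the time, the measured TCP pose, the force and the opening at its end, in the units of the state.
- sensors.observe(): the state, without advancing time (a new reading comes with each control period).
- read_camera(name): name is "scene" or "top" or "wrist"; returns a dict with "frame" (400x640x3 uint8, blue, green, red), "fx", "fy", "cx", "cy" (pixels), "T" (4x4, takes a point from camera to world coordinates); the wrist camera has in their place "mount" (4x4, takes a point from camera to tool coordinates, whose origin is the TCP and whose axes are the flange's). Camera axes: x right, y down, z forward; pixel columns grow to the right and rows downward; lengths in m; the calibration is good to about 2 mm. A picture is of the moment at which its call begins: read the wrist's pose just before it. There is no depth.
- workorder.sign_off(): hands the job in, once; it reports no verdict.
The state is a dict: "clock": time; "joint_positions": joint angles; "qd": joint speeds; "tau": joint torques, N m; "eef_pos": TCP position; "tcp_rot": TCP orientation; "ft_force": force on the tool from outside, world axes, zero at the start; "moment": the same for the moment, N m; "width": opening from 0.0 (shut) to 1.0 (fully open).
Only numpy, scipy, OpenCV 4.12 (cv2) and the standard library are available. Lean on these libraries where they do the work, as an engineer would, in place of code of your own. Each camera call takes 0.05 s, during which the arm holds its last target. There are 200 camera calls.

TASK

Change the ribbon cutter over from gold to green: clear the red and the blue reel off the rack's arm into the wooden cradle, put the green reel that hangs behind them into the cutter's bay in place of the gold one, and hang the gold reel in the innermost place on the arm, where the green one was. Then hang the red and the blue reel back, each in the place where it hung before, leave all at rest, and do not push the two tins or the label roll about.

Things in the scene. Friction and masses are not known exactly. Their poses are not given: they have to be found in the camera images.
- green_reel: Reel of dark green ribbon, 70 g: card flanges 60 mm across, 30 mm wide along its axis, an open hole of 36 mm right through. Origin at its centre, own x along its axis (level; y, z turn as it rolls). Grasp it from above across the 60 mm. The wanted one: starts innermost on the rack's arm, nearest the post.
- gold_reel: Reel of gold ribbon, 70 g: card flanges 60 mm across, 30 mm wide along its axis, an open hole of 36 mm right through. Origin at its centre, own x along its axis (level; y, z turn as it rolls). Grasp it from above across the 60 mm. Starts in the ribbon cutter's bay.
- red_reel: Reel of red ribbon, 70 g: card flanges 60 mm across, 30 mm wide along its axis, an open hole of 36 mm right through. Origin at its centre, own x along its axis (level; y, z turn as it rolls). Grasp it from above across the 60 mm. Starts on the rack's arm in front of the green one, middle or outermost.
- blue_reel: Reel of royal blue ribbon, 70 g: card flanges 60 mm across, 30 mm wide along its axis, an open hole of 36 mm right through. Origin at its centre, own x along its axis (level; y, z turn as it rolls). Grasp it from above across the 60 mm. Starts on the rack's arm in front of the green one, middle or outermost.
- ribbon_rack: Fixed black stand (sizes in mm); origin on the table under its post's front face. Post 111 mm high; level arm, 12 mm thick, axis 100 mm up, along own -x, free end at x -171. Collars and end knob (18 mm thick) at x -25, -71, -117, -167 part places at x -48, -94, -140. A hung reel's hole rests on the arm, centre 88 mm up; raised 12 mm it passes the collars. Reels come off only over the free end.
- ribbon_cutter: Fixed grey ribbon cutter (sizes in mm), base 170x76 mm, 9 high; tear bar 43 mm high at x -101 to -84. Origin on the table under its roll bay: cheeks 44 mm long, 66 high, at y +-25, 46 apart inside; two steel rollers along y at x +-20. A reel set in from above, axis along own y, rests on them, centre at x 0, y 0, 46 mm above the table; fingers have room before and behind it.
- roll_cradle: Fixed wooden roll cradle, empty (sizes in mm): board 166x84 mm, 8 high, origin on the table under its centre. Cross walls 58 mm long, 6 thick, 37 high, at x -78, -26, 26, 78; two dowels along x at y +-20. Three bays at x -52, 0, 52, 46 mm wide: a reel set in from above, axis along own x, rests on the dowels, centre at y 0, 46 mm above the table.
- red_tin: Bystander: loose round tin, red lid, 63 mm across, 27 mm high, right of the rack. Origin at the centre of its underside.
- gold_tin: Bystander: loose round tin, gold lid, 63 mm across, 27 mm high, in front of the rack's arm. Origin at the centre of its underside.
- label_roll: Bystander: loose roll of white price labels lying flat, 44 mm across, 26 mm high, in front of the rack's arm. Origin at the centre of its underside.

How it is judged:
On the way, in this order (a step that is already met when the one before it is completed fails the run):
1. the red and the blue reel both rest in the roll cradle, released (x of red_reel in the frame of roll_cradle between -0.075 and 0.075 m and y of red_reel in the frame of roll_cradle between -0.012 and 0.012 m and z of red_reel in the frame of roll_cradle between 0.04 and 0.054 m and contact force between each of red_reel, blue_reel and the fingers below 0.05 N and x of blue_reel in the frame of roll_cradle between -0.075 and 0.075 m and y of blue_reel in the frame of roll_cradle between -0.012 and 0.012 m and z of blue_reel in the frame of roll_cradle between 0.04 and 0.054 m), for 0.2 s.
2. the green reel rests in the cutter's bay, released (x of green_reel in the frame of ribbon_cutter between -0.01 and 0.01 m and y of green_reel in the frame of ribbon_cutter between -0.012 and 0.012 m and z of green_reel in the frame of ribbon_cutter between 0.04 and 0.052 m and angle between the x axis of green_reel and the y axis of ribbon_cutter, either way round below 0.3 rad and contact force between green_reel and the fingers below 0.05 N), for 0.2 s.
At the end, for the whole second after the job is handed in: Green rests in the cutter's bay (centre within 10 mm fore and aft, 12 mm sideways, 6 mm in height); gold hangs innermost on the arm (within 16 mm along it); red and blue hang within 18 mm of where they hung at the start; axes within 0.3 rad of bay or arm; all still (x of green_reel in the frame of ribbon_cutter between -0.01 and 0.01 m and y of green_reel in the frame of ribbon_cutter between -0.012 and 0.012 m and z of green_reel in the frame of ribbon_cutter between 0.04 and 0.052 m and angle between the x axis of green_reel and the y axis of ribbon_cutter, either way round below 0.3 rad and distance of each of red_reel, blue_reel from where it was at the start of the episode below 0.018 m and angle between the x axis of each of red_reel, blue_reel, gold_reel and the x axis of ribbon_rack, either way round below 0.3 rad and x of gold_reel in the frame of ribbon_rack between -0.064 and -0.032 m and y of gold_reel in the frame of ribbon_rack between -0.015 and 0.015 m and z of gold_reel in the frame of ribbon_rack between 0.076 and 0.1 m and linear speed of each of green_reel, red_reel, blue_reel, gold_reel below 0.03 m/s and angular speed of each of green_reel, red_reel, blue_reel, gold_reel below 0.6 rad/s); the robot touches nothing.
It fails at once if the tin with the red lid is pushed from its place by more than 25 mm (distance of red_tin from where it was at the start of the episode above 0.025 m).
It fails at once if the tin with the gold lid is pushed from its place by more than 25 mm (distance of gold_tin from where it was at the start of the episode above 0.025 m).
It fails at once if the roll of labels is pushed from its place by more than 25 mm (distance of label_roll from where it was at the start of the episode above 0.025 m).
It also fails if it takes over 131 s, if anything falls off the work surface, if the arm or the gripper's body presses on something with over 40 N, if the wrist force passes 120 N, or if a joint passes its speed limit or range.

## Working session

There is one attempt and no reset: what is moved stays moved. The work goes in short steps, Python scripts to look and compute and a tool call to move; the robot and the scene stay as the last step left them, time stands still between calls to the robot, and variables do not carry over. Pictures are saved under pics/ and viewed, about 12 in all and at most 16, crops included, and the job is handed in when it is done.

Besides the shell and the picture viewer there is one more tool, called as name(argument=value, ...) on one line, values as JSON. apply_moves: Moves the arm, as the interface text tells. Its arguments: {"type":"object","properties":{"deltas":{"type":"array"},"jaw":{"type":"number"},"squeeze":{"type":"number"}},"required":["deltas"]}

```bash
mkdir -p pics; ls; python3 - <<'E'
from cell import sensors, read_camera, env
import cv2,numpy as np
s=sensors.observe(); print(s, env.finger_overhang)
for n in ("scene","top"):
    c=read_camera(n); cv2.imwrite(f"pics/{n}0.png",c["frame"]); print(n,c["fx"],c["fy"],c["cx"],c["cy"],np.round(c["T"],4).tolist())
c=read_camera("wrist"); print(c["mount"])
E
```

```text
pics
{'clock': 0.0, 'joint_positions': array([-1.20187343e+00,  2.64790093e-01,  1.60536185e+00, -1.15035882e-05,
        1.27365847e+00, -3.68957456e-02]), 'qd': array([ 1.81175649e-05,  8.18580594e-04, -1.16966124e-03,  2.50413067e-04,
       -3.18992573e-04, -1.03286282e-03]), 'tau': array([-5.84124737e-04, -5.15119207e+01, -3.67315149e+01, -7.74624951e-07,
        1.30514754e-02,  6.84190326e-06]), 'eef_pos': array([ 0.26622259, -0.61954242,  0.24394363]), 'tcp_rot': array([ 9.79483495e-01,  2.01521345e-01, -1.88667370e-04, -1.09272820e-03]), 'ft_force': array([-0.8084242 ,  0.34001363, -0.68393959]), 'moment': array([-0.03197021, -0.01355314, -0.00055104]), 'width': 1.0030736029500866} 0.014
scene 409.4480754736147 409.4480754736147 323.7550908994824 202.0336775558486 [[0.9924, -0.0937, 0.0797, 0.468], [-0.1225, -0.6933, 0.7102, -0.5257], [-0.0113, -0.7146, -0.6995, 0.6903], [0.0, 0.0, 0.0, 1.0]]
top 511.3052108076936 511.3052108076936 323.84970529789996 208.23037086270944 [[0.0237, -0.9884, 0.1498, 0.4148], [-0.9993, -0.0189, 0.0334, 0.0484], [-0.0302, -0.1505, -0.9882, 1.0782], [0.0, 0.0, 0.0, 1.0]]
[[-7.39375873e-04 -9.62042240e-01 -2.72899584e-01  6.92806092e-02]
 [ 9.99999705e-01 -7.67748955e-04 -2.81690218e-06 -2.36550730e-05]
 [-2.06808391e-04 -2.72899505e-01  9.62042524e-01 -1.28181873e-01]
 [ 0.00000000e+00  0.00000000e+00  0.00000000e+00  1.00000000e+00]]
```

View pics/scene0.png

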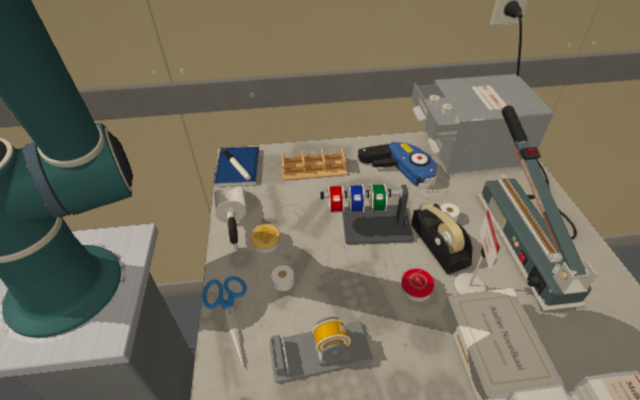

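View pics/top0.png

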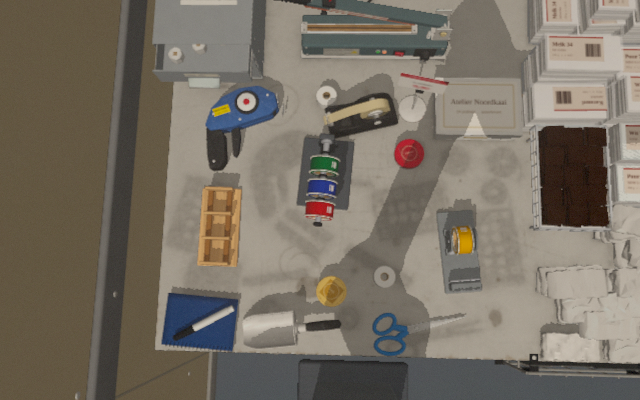

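The scene view shows red (336,198), blue (357,197) and green (379,196) on the arm, with red outermost. The cradle is at (315,165) and the cutter with gold at (325,345). The top view shows the same layout. I'll zoom in to measure.

```bash
python3 - <<'E'
import cv2,numpy as np
t=cv2.imread("pics/top0.png"); s=cv2.imread("pics/scene0.png")
def z(im,x,y,w,h,k): return cv2.resize(im[y:y+h,x:x+w],None,fx=k,fy=k,interpolation=cv2.INTER_CUBIC)
a=z(t,190,120,175,150,4) # 700x600
cv2.imwrite("pics/t1.png",a)
b=np.hstack([z(t,430,200,60,100,5),z(s,265,310,115,100,4)[:400].copy() if 0 else cv2.resize(z(s,265,310,115,90,4),(460,360)).copy() if 0 else np.zeros((500,1,3),np.uint8)])
c=np.zeros((500,800,3),np.uint8); c[:,:300]=z(t,430,200,60,100,5); q=z(s,265,310,120,75,4); c[:300,310:790]=q
cv2.imwrite("pics/c1.png",c)
cv2.imwrite("pics/s1.png",z(s,270,140,160,110,5))
E
```

```text
(no output)
```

View pics/t1.png

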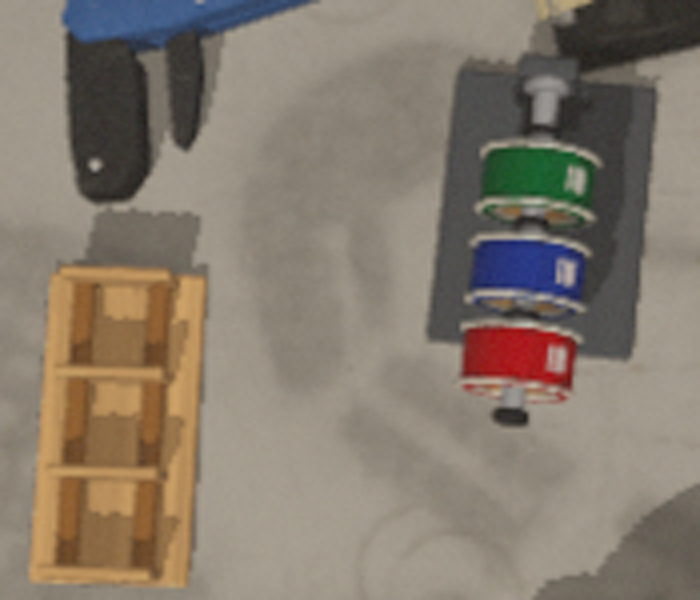

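View pics/c1.png

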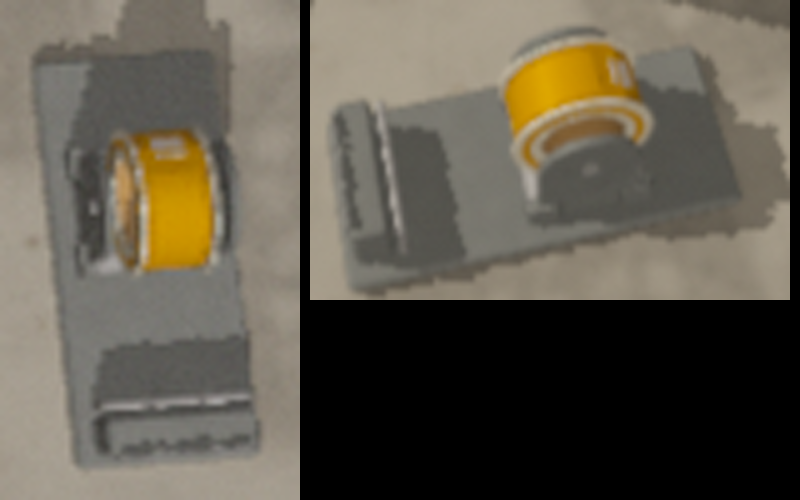

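View pics/s1.png

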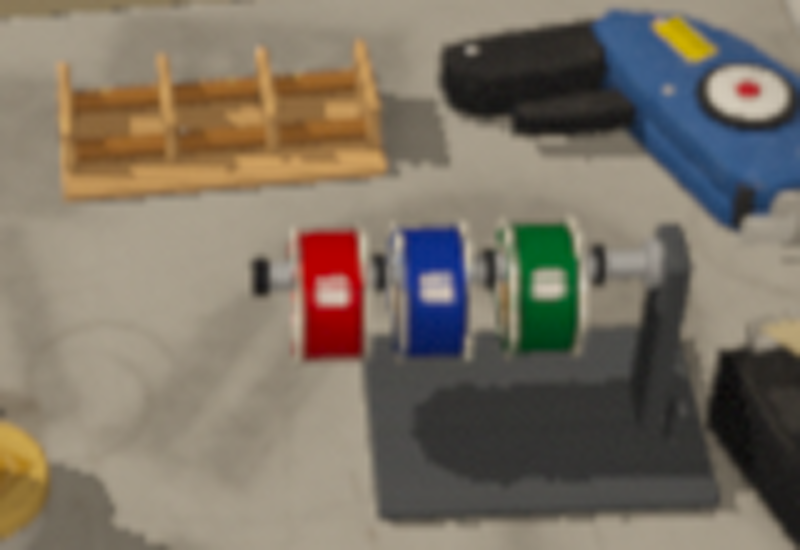

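```bash
cat > m.py <<'E'
import numpy as np
from scipy.optimize import least_squares
S=dict(f=409.448,c=(323.755,202.034),T=np.array([[0.9924,-0.0937,0.0797,0.468],[-0.1225,-0.6933,0.7102,-0.5257],[-0.0113,-0.7146,-0.6995,0.6903]]))
P=dict(f=511.305,c=(323.850,208.230),T=np.array([[0.0237,-0.9884,0.1498,0.4148],[-0.9993,-0.0189,0.0334,0.0484],[-0.0302,-0.1505,-0.9882,1.0782]]))
def proj(C,X):
    q=(np.atleast_2d(X)-C['T'][:,3])@C['T'][:,:3]
    return q[:,:2]/q[:,2:]*C['f']+C['c']
def R(a): return np.array([[np.cos(a),-np.sin(a),0],[np.sin(a),np.cos(a),0],[0,0,1]])
def zt(p): return (np.array(p,float)+.5)/4-.5+[190,120]
def zs(p): return (np.array(p,float)+.5)/5-.5+[270,140]
def zct(p): return (np.array(p,float)+.5)/5-.5+[430,200]
def zcs(p): return (np.array(p,float)-[310,0]+.5)/4-.5+[265,310]
def rims(c,yaw):
    t=np.linspace(0,2*np.pi,120)
    L=np.concatenate([np.c_[np.full(120,s),.03*np.cos(t),.03*np.sin(t)] for s in(-.015,.015)])
    return L@R(yaw).T+c
E
python3 - <<'E'
from m import *
def fit(name,obs,p0,zfree=True):
    # obs: (cam, px, local); params x,y,yaw,dz
    def r(p): return np.concatenate([(proj(C,R(p[2])@np.array(l)+[p[0],p[1],p[3]])[0]-u) for C,u,l in obs]+[[p[3]*300]])
    s=least_squares(r,p0,loss='soft_l1'); print(name,np.round(s.x,4)); print(np.round(s.fun[:-1].reshape(-1,2),1).tolist()); return s.x
rack=fit('rack',[(S,zs((261,276)),(-.167,0,.1)),(S,zs((380,271)),(-.117,0,.1)),(S,zs((489,268)),(-.071,0,.1)),(S,zs((599,265)),(-.025,0,.1)),
 (P,zt((511,412)),(-.167,0,.1)),(P,zt((543,132)),(-.025,0,.105))],[.6,0,0,0])
d,m_=.078,.029
ob=[]
for i,(xs,ys) in enumerate([(63,62),(162,55),(262,47),(360,40)]): ob.append((S,zs((xs,ys)),(-.078+.052*i,.029,.037)))
for i,(xs,ys) in enumerate([(155,574),(164,472),(168,374),(171,277)]): ob.append((P,zt((xs,ys)),(-.078+.052*i,-.029,.037)))
ob+=[(S,zs((66,197)),(-.083,-.042,.004)),(S,zs((386,170)),(.083,-.042,.004)),(P,zt((207,275)),(.083,-.042,.006)),(P,zt((187,585)),(-.083,-.042,.006))]
cr=fit('cradle',ob,[.5,.2,0,0])
cb=[(P,zct((35,58)),(.085,.038,.009)),(P,zct((212,52)),(.085,-.038,.009)),(P,zct((77,466)),(-.085,.038,.006)),(S,zcs((355,290)),(-.085,-.038,.003)),(S,zcs((740,198)),(.085,-.038,.006)),(S,zcs((694,50)),(.085,.038,.009))]
cu=fit('cutterbase',cb,[.4,-.2,0,0])
def box(name,yaw,bt,bs,p0):
    def r(c):
        o=[]
        for C,b in((P,bt),(S,bs)):
            q=proj(C,rims(c,yaw)); mn,mx=q.min(0),q.max(0)
            o+=[u-v for u,v in zip((mn[0],mx[0],mn[1],mx[1]),b) if v is not None]
        return np.array(o)
    s=least_squares(r,p0,loss='soft_l1'); print(name,np.round(s.x,4),np.round(s.fun,1)); return s.x
def B(f,x0,x1,y0,y1):
    a=f((x0,y0 or 0)); b=f((x1,y1 or 0)); return [a[0],b[0],a[1] if y0 else None,b[1] if y1 else None]
for n,t,s in(('red',(460,580,317,405),(290,370,226,360)),('blue',(466,590,230,315),(389,472,222,360)),('green',(475,604,137,227),(497,591,215,358))):
    c=box(n,rack[2],B(zt,*t),B(zs,*s),[.5,0,.088]); print('  rack frame',np.round(R(rack[2]).T@(c-[rack[0],rack[1],0]),4))
c=box('gold',cu[2]+np.pi/2,B(zct,108,217,128,272),B(zcs,503,653,None,None),[.4,-.2,.046]); print('  base frame',R(cu[2]).T@(c-[cu[0],cu[1],0]))
for n,p in(('redtin',(408,153)),):pass
E
```

```text
rack [ 0.6997  0.079  -0.0882  0.0018]
[[-0.1, 0.1], [-0.1, 0.3], [0.0, 0.2], [-0.1, 0.1], [-0.3, 0.6], [-0.1, -1.4]]
cradle [ 0.5345  0.3044 -0.0128  0.0022]
[[-0.4, 0.1], [-0.2, -0.0], [-0.4, 0.1], [-0.4, -0.0], [-0.6, -0.2], [-1.2, -0.2], [-0.6, -0.8], [0.3, -1.3], [-0.8, 0.7], [0.0, 0.8], [0.4, -0.1], [0.7, 0.3]]
cutterbase [ 0.4937 -0.1966  0.0922  0.0007]
[[-0.7, 0.1], [0.3, -1.3], [-0.9, 0.4], [-1.7, 0.9], [0.8, 1.2], [0.1, -2.0]]
red [0.5614 0.0902 0.091 ] [-1.3  1.   0.2 -1.  -0.1 -0.3 -0.8  1.3]
  rack frame [-0.1388 -0.001   0.091 ]
blue [0.6046 0.0872 0.0901] [-0.6  0.4 -0.   0.2 -0.1  0.3 -0.6  0.7]
  rack frame [-0.0955 -0.0002  0.0901]
green [0.651  0.0824 0.0913] [ 0.2 -0.2 -0.4 -0.4 -0.3 -0.6 -0.   0.2]
  rack frame [-0.0488 -0.0009  0.0913]
gold [ 0.5142 -0.2004  0.0233] [-0.3  0.2 -0.3  1.2 -0.1  0.5]
  base frame [ 0.02013095 -0.00570232  0.0233156 ]
```

apply_moves(deltas=[[[29, 53, 0], -0.062], [[29, 53, 0], -0.062], [[29, 53, 0], -0.062], [[29, 53, 0], -0.062], [[29, 53, 0], -0.062], [[29, 53, 0], -0.062], [[29, 53, 0], -0.062], [[29, 53, 0], -0.06]])

```text
clock: 1.15
eef_pos: [0.4989, -0.1943, 0.2452]
tcp_rot: [0.999, -0.045, 0.0, 0.0]
ft_force: [0.6, -0.6, 0.1]
width: 1.006
```

```bash
cat >> m.py <<'E'
def wcam(save=None):
    from cell import sensors, read_camera
    from scipy.spatial.transform import Rotation as Ro
    import cv2
    s=sensors.observe(); c=read_camera("wrist"); M=np.eye(4); M[:3,:3]=Ro.from_quat(s['tcp_rot']).as_matrix(); M[:3,3]=s['eef_pos']
    T=M@np.array(c['mount'])
    if save: cv2.imwrite(save,c['frame'])
    return dict(f=c['fx'],c=(c['cx'],c['cy']),T=T[:3]),c['frame'],s
E
python3 - <<'E'
from m import *
C,f,s=wcam("pics/w1.png"); print(s['clock'],s['eef_pos'],s['tcp_rot'],s['joint_positions'],C['f'],C['c'],repr(np.round(C['T'],4).tolist()))
E
```

```text
1.15 [ 0.49894288 -0.19432243  0.24520564] [ 9.98979476e-01 -4.51662920e-02  9.40751695e-05  5.34697696e-05] [-4.17894929e-01 -7.10555667e-04  1.90168741e+00 -3.28608973e-05
  1.24040162e+00  1.24327538e+00] 300.1165338623412 (321.8501238149792, 197.80857196688373) [[-0.091, -0.9581, -0.2715, 0.5679], [-0.9959, 0.0876, 0.0244, -0.2005], [0.0004, 0.2726, -0.9621, 0.3734]]
```

View pics/w1.png

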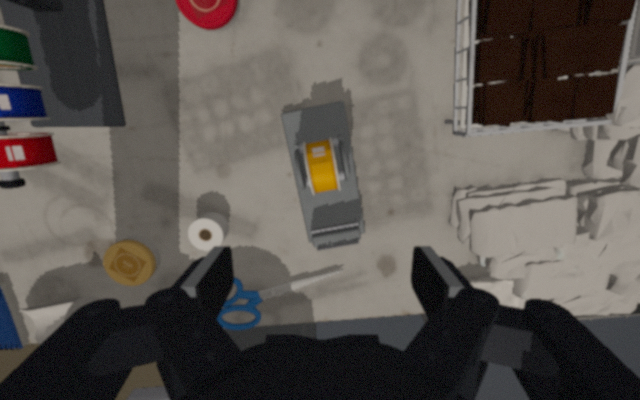

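The wrist view shows gold at about (322,165) in the cutter, with the tins and label roll clear of it. I'll go on to red first, since the rack is well measured. From here, red's place is (0.560, 0.091).

apply_moves(deltas=[[[10, 48, 0], 0], [[10, 48, 0], 0], [[10, 48, 0], 0], [[10, 48, 0], 0], [[10, 47, 0], 0], [[10, 47, 0], 0], [[0, 0, -20], 0], [[0, 0, 0], 0]])

```text
clock: 2.2
eef_pos: [0.5565, 0.0892, 0.2224]
tcp_rot: [0.999, -0.044, -0.003, 0.001]
ft_force: [-0.4, -0.9, -0.1]
width: 0.998
```

```bash
python3 - <<'E'
from m import *
import cv2
C,f,s=wcam("pics/w2.png"); print(s['clock'],s['eef_pos'],s['tcp_rot'])
yaw=-.0882; o=np.array([.6997,.079,0])
im=f.copy()
for n,x in(('red',-.14),('blue',-.094),('green',-.048)):
    for u in proj(C,rims(R(yaw)@[x,0,.088]+o,yaw)): cv2.circle(im,(int(u[0]),int(u[1])),0,(255,255,255),-1)
for x in np.arange(-.171,0,.003):
    u=proj(C,R(yaw)@[x,0,.1]+o)[0]; cv2.circle(im,(int(u[0]),int(u[1])),0,(0,255,255),-1)
# cradle
for sx in(-.078,-.026,.026,.078):
    for sy in np.linspace(-.029,.029,30):
        u=proj(C,R(-.0128)@[sx,sy,.037]+[.5345,.3044,0])[0]; cv2.circle(im,(int(u[0]),int(u[1])),0,(255,0,255),-1)
cv2.imwrite("pics/w2o.png",cv2.resize(im[0:300,0:400],None,fx=2,fy=2))
E
```

```text
2.2 [0.55646946 0.08922452 0.22241685] [ 9.99042380e-01 -4.36642556e-02 -2.68140182e-03  7.51731852e-04]
```

View pics/w2o.png

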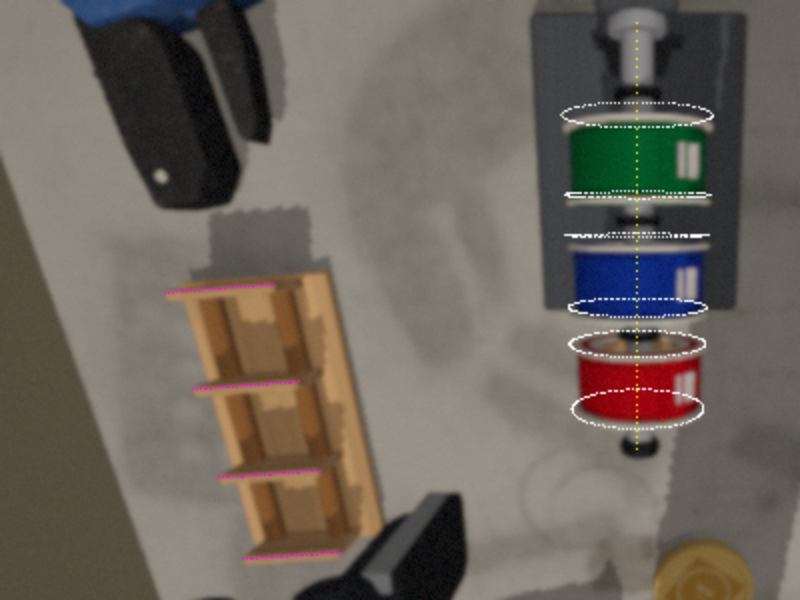

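The overlay fits: the arm axis coincides at column 637, the cradle wall tops match, and the reels are within about 3 mm. I'll descend on red.

apply_moves(deltas=[[[3, 1, -30], 0], [[0, 0, -35], 0], [[0, 0, -35], 0], [[0, 0, -27], 0], [[0, 0, -15], 0], [[0, 0, 0], 0], [[0, 0, 0], 0]], jaw=-1)

```text
clock: 3.12
eef_pos: [0.5626, 0.0906, 0.0847]
tcp_rot: [0.999, -0.044, 0.001, -0.0]
ft_force: [0.5, 0.3, 0.1]
width: 0.997
```

apply_moves(deltas=[[[0, 0, 0], 0], [[0, 0, 0], 0], [[0, 0, 0], 0], [[0, 0, 0], 0]], jaw=1, squeeze=25)

```text
clock: 3.62
eef_pos: [0.5625, 0.0911, 0.0847]
tcp_rot: [0.999, -0.044, 0.001, -0.0]
ft_force: [0.3, 0.6, 6.3]
width: 0.7
```

apply_moves(deltas=[[[0, 0, 4], 0], [[0, 0, 8], 0], [[0, 0, 0], 0], [[-10, 1, 0], 0], [[-20, 2, 0], 0], [[-25, 2, 0], 0], [[-15, 1, 0], 0], [[0, 0, 0], 0]])

```text
clock: 4.62
eef_pos: [0.4901, 0.0969, 0.0949]
tcp_rot: [0.999, -0.044, -0.0, 0.0]
ft_force: [0.3, -0.0, -0.2]
width: 0.7
```

apply_moves(deltas=[[[0, 8, 20], 0], [[0, 40, 15], 0.025], [[-2, 50, 0], 0.025], [[-2, 50, 0], 0.025], [[-2, 45, 0], 0], [[0, 15, -20], 0], [[0, 0, -20], 0], [[0, 0, 0], 0]])

```text
clock: 5.62
eef_pos: [0.4831, 0.3023, 0.0866]
tcp_rot: [1.0, -0.007, -0.003, 0.002]
ft_force: [-0.5, 0.1, -0.3]
width: 0.701
```

```bash
python3 - <<'E'
from m import *
import cv2
C,f,s=wcam("pics/w3.png"); print(s['clock'],s['eef_pos'],s['tcp_rot'])
im=f.copy()
for sx in(-.078,-.026,.026,.078):
    for sy in np.linspace(-.029,.029,60):
        u=proj(C,R(-.0128)@[sx,sy,.037]+[.5345,.3044,0])[0]; cv2.circle(im,(int(u[0]),int(u[1])),0,(255,0,255),-1)
cv2.imwrite("pics/w3o.png",cv2.resize(im[50:400,120:520],None,fx=1.5,fy=1.5))
E
```

```text
5.625 [0.48314942 0.30225964 0.08662381] [ 0.99996939 -0.00691962 -0.00302193  0.00204893]
```

View pics/w3o.png

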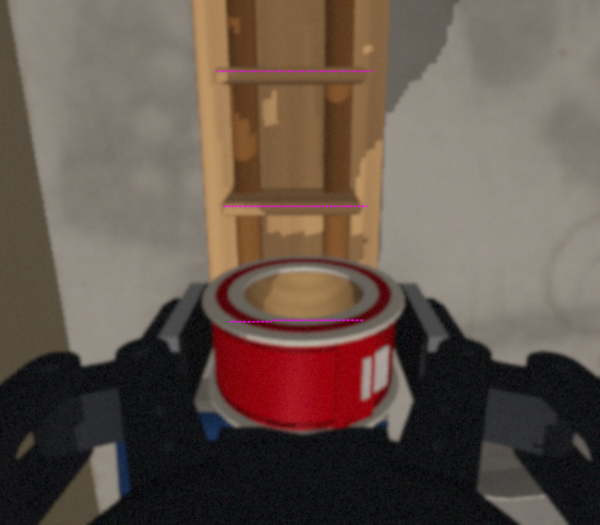

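The cradle fits the overlay to about 1 mm, sitting slightly further left. The red reel is square in the jaws, so I'll set it down.

apply_moves(deltas=[[[0, 1, -15], 0], [[0, 0, -18], 0], [[0, 0, -7], 0], [[0, 0, 0], 0], [[0, 0, 0], 0]])

```text
clock: 6.3
eef_pos: [0.4858, 0.306, 0.0506]
tcp_rot: [1.0, -0.007, 0.0, -0.0]
ft_force: [-0.4, 0.2, -0.8]
width: 0.695
```

apply_moves(deltas=[[[-2, 0, -4], 0], [[0, 0, -3], 0], [[0, 0, 0], 0], [[0, 0, 0], 0]])

```text
clock: 6.8
eef_pos: [0.4836, 0.3062, 0.0437]
tcp_rot: [1.0, -0.007, 0.0, -0.0]
ft_force: [-1.1, 0.5, 3.2]
width: 0.698
```

apply_moves(deltas=[[[0, 0, 0], 0], [[0, 0, 0], 0], [[0, 0, 0], 0], [[0, 0, 30], 0], [[0, 0, 40], 0], [[0, 0, 40], 0], [[0, 0, 20], 0], [[0, 0, 0], 0]], jaw=-1)

```text
clock: 7.8
eef_pos: [0.4845, 0.3064, 0.1748]
tcp_rot: [1.0, -0.007, 0.001, -0.001]
ft_force: [0.5, 0.0, 0.2]
width: 1.003
```

```bash
python3 - <<'E'
from m import *
import cv2
C,f,s=wcam("pics/w4.png"); print(s['clock'],s['eef_pos'],s['tcp_rot'],s['width'])
im=f.copy()
for sx in(-.052,0,.052):
    for u in proj(C,rims(R(-.0128)@[sx,0,.046]+[.5335,.3055,0],-.0128)): cv2.circle(im,(int(u[0]),int(u[1])),0,(255,0,255),-1)
cv2.imwrite("pics/w4o.png",cv2.resize(im[50:400,120:520],None,fx=1.5,fy=1.5))
E
```

```text
7.8 [0.48447247 0.30637223 0.17480278] [ 9.99976647e-01 -6.61229649e-03  1.49748404e-03 -8.60874687e-04] 1.0025364817564968
```

View pics/w4o.png

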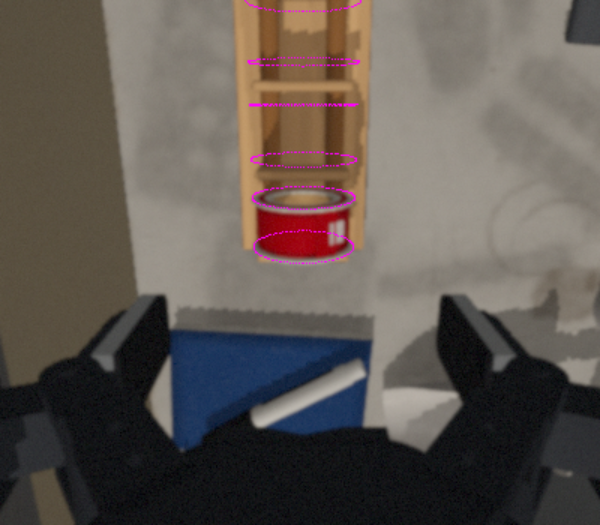

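Red sits in the near bay, matching the predicted outline. Now blue.

apply_moves(deltas=[[[24, -44, 0], -0.025], [[24, -44, 0], -0.025], [[24, -44, 0], -0.025], [[24, -44, 0], 0], [[24, -43, 0], 0], [[0, 0, -20], 0], [[0, 0, -10], 0], [[0, 0, 0], 0]])

```text
clock: 8.85
eef_pos: [0.6009, 0.0876, 0.1402]
tcp_rot: [0.999, -0.044, -0.003, 0.0]
ft_force: [-0.4, 0.0, 0.0]
width: 0.999
```

apply_moves(deltas=[[[1, 0, -20], 0], [[0, 0, -22], 0], [[0, 0, -13], 0], [[0, 0, -2], 0], [[0, 0, 0], 0], [[0, 0, 0], 0]])

```text
clock: 9.6
eef_pos: [0.6053, 0.087, 0.0873]
tcp_rot: [0.999, -0.044, 0.001, -0.0]
ft_force: [-0.2, 0.3, 0.1]
width: 1.0
```

apply_moves(deltas=[[[0, 0, 0], 0], [[0, 0, 0], 0], [[0, 0, 0], 0], [[0, 0, 0], 0]], jaw=1)

```text
clock: 10.1
eef_pos: [0.6049, 0.0868, 0.0871]
tcp_rot: [0.999, -0.044, 0.001, -0.0]
ft_force: [-1.6, 0.3, 5.7]
width: 0.696
```

apply_moves(deltas=[[[0, 0, 5], 0], [[0, 0, 8], 0], [[0, 0, 0], 0], [[-15, 1.3, 0], 0], [[-30, 2.7, 0], 0], [[-30, 2.7, 0], 0], [[-30, 2.7, 0], 0], [[-12, 1, 0], 0]])

```text
clock: 11.1
eef_pos: [0.4845, 0.0972, 0.0984]
tcp_rot: [0.999, -0.044, -0.001, 0.0]
ft_force: [-0.8, 1.1, 0.3]
width: 0.697
```

apply_moves(deltas=[[[0, 15, 25], 0], [[0, 40, 20], 0.025], [[14, 50, 0], 0.025], [[16, 50, 0], 0.025], [[16, 45, 0], 0], [[0, 9, -20], 0], [[0, 0, -20], 0], [[0, 0, 0], 0]])

```text
clock: 12.1
eef_pos: [0.5305, 0.3037, 0.1005]
tcp_rot: [1.0, -0.007, -0.003, 0.002]
ft_force: [-0.7, -0.6, -0.1]
width: 0.697
```

apply_moves(deltas=[[[0, 0, -15], 0], [[0, 0, -17], 0], [[0, 0, 0], 0], [[0, 0, 0], 0]])

```text
clock: 12.6
eef_pos: [0.5336, 0.3061, 0.0723]
tcp_rot: [1.0, -0.007, -0.0, -0.0]
ft_force: [0.5, 0.3, -0.5]
width: 0.692
```

apply_moves(deltas=[[[0, 0, -12], 0], [[0, 0, -10], 0], [[0, 0, -3], 0], [[0, 0, 0], 0], [[0, 0, 0], 0]])

```text
clock: 13.22
eef_pos: [0.5337, 0.3064, 0.0475]
tcp_rot: [1.0, -0.007, 0.0, -0.0]
ft_force: [0.1, -0.3, -0.4]
width: 0.698
```

apply_moves(deltas=[[[0, 0, -1.5], 0], [[0, 0, 0], 0], [[0, 0, 0], 0]])

```text
clock: 13.6
eef_pos: [0.5335, 0.3063, 0.0459]
tcp_rot: [1.0, -0.007, 0.0, -0.0]
ft_force: [-1.1, 0.9, -0.2]
width: 0.695
```

apply_moves(deltas=[[[0, 0, 0], 0], [[0, 0, 0], 0], [[0, 0, 0], 0], [[0, 0, 30], 0], [[0, 0, 50], 0], [[0, 0, 40], 0], [[0, 0, 0], 0]], jaw=-1)

```text
clock: 14.48
eef_pos: [0.5364, 0.3078, 0.171]
tcp_rot: [1.0, -0.007, 0.004, -0.002]
ft_force: [0.4, -0.5, -0.1]
width: 0.997
```

```bash
cat > chk.py <<'E'
# colour mask boxes of the ribbons in all views; predicted box of a ribbon cylinder (r 27, w 26) for reference
import sys,cv2
from m import *
from cell import read_camera
def masks(f):
    h=cv2.cvtColor(f,cv2.COLOR_BGR2HSV); o={}
    for n,(a,b) in dict(green=((55,100,30),(85,255,255)),blue=((110,130,40),(128,255,255)),gold=((18,170,90),(32,255,255)),red=((172,150,60),(180,255,255))).items():
        m=cv2.inRange(h,a,b); k,l,st,c=cv2.connectedComponentsWithStats(m)
        o[n]=[(st[i][:5].tolist(),np.round(c[i],1).tolist()) for i in np.argsort(-st[1:,4])[:3]+1 if st[i,4]>40]
    return o
if __name__=="__main__":
    for n in sys.argv[1:]:
        f=read_camera(n)["frame"]; cv2.imwrite(f"pics/chk_{n}.png",f)
        for k,v in masks(f).items(): print(n,k,v)
E
python3 chk.py top scene
```

```text
top green [([311, 157, 27, 15, 270], [322.9, 163.1])]
top blue [([202, 218, 26, 12, 200], [212.7, 224.4])]
top gold [([457, 226, 16, 28, 294], [465.1, 240.5]), ([213, 105, 17, 11, 114], [221.0, 110.0]), ([325, 285, 13, 13, 91], [330.6, 291.0])]
top red [([395, 139, 29, 29, 417], [408.8, 153.6]), ([201, 243, 19, 12, 109], [209.6, 248.2])]
scene green [([0, 223, 120, 113, 4176], [61.0, 283.8]), ([291, 0, 36, 39, 694], [307.8, 17.7]), ([0, 158, 48, 48, 553], [21.9, 178.6])]
scene blue [([308, 143, 10, 21, 138], [312.3, 153.7])]
scene gold [([314, 321, 33, 22, 370], [327.7, 330.1]), ([253, 227, 24, 17, 234], [264.5, 234.2]), ([401, 144, 11, 8, 42], [406.3, 147.5])]
scene red [([402, 269, 32, 28, 473], [417.5, 283.6]), ([412, 276, 13, 11, 70], [418.4, 281.6])]
```

```bash
cat >> m.py <<'E'
def ribbox(C,c,yaw,r=.0275,w=.0125):
    t=np.linspace(0,2*np.pi,120)
    L=np.concatenate([np.c_[np.full(120,s),r*np.cos(t),r*np.sin(t)] for s in(-w,w)])
    q=proj(C,L@R(yaw).T+c); return np.round(np.r_[q.min(0),q.max(0)-q.min(0)])
E
python3 - <<'E'
from m import *; from chk import masks
C,f,s=wcam("pics/w5.png"); m=masks(f); print(s['eef_pos'],m['red'],m['blue'])
for sx in(-.052,0): print(ribbox(C,R(-.0128)@[sx,0,.046]+[.5335,.3055,0],-.0128))
E
```

```text
[0.53362223 0.30628255 0.16625323] [([294, 250, 57, 30, 1066], [318.8, 265.7])] [([291, 191, 62, 33, 1513], [318.8, 207.7])]
[292. 228.  62.  53.]
[290. 176.  65.  46.]
```

apply_moves(deltas=[[[-3, -55, 0], 0.18], [[-3, -55, 0], 0.18], [[-3, -55, 0], 0.18], [[-3, -55, 0], 0.18], [[-3, -55, 0], 0.18], [[-3, -55, 0], 0.18], [[-3, -55, 0], 0.18], [[-3, -55, 0], 0.18]])

```text
clock: 15.62
eef_pos: [0.5087, -0.126, 0.1637]
tcp_rot: [0.764, 0.645, -0.001, -0.002]
ft_force: [0.7, -0.4, -0.2]
width: 1.0
```

apply_moves(deltas=[[[-1, -33, 20], 0.115], [[0, -33, 20], 0.115], [[0, 0, 0], 0], [[0, 0, 0], 0], [[0, 0, 0], 0]])

```text
clock: 16.25
eef_pos: [0.5084, -0.1893, 0.204]
tcp_rot: [0.687, 0.727, -0.0, -0.002]
ft_force: [-0.5, -0.3, -0.5]
width: 0.994
```

```bash
python3 - <<'E'
from m import *; from chk import masks
import cv2
C,f,s=wcam("pics/w6.png"); m=masks(f); print(s['clock'],s['eef_pos'],s['tcp_rot'],s['joint_positions'],m['gold'])
print(repr(C['T'].round(5).tolist()))
for z in (0.046,): print(ribbox(C,[.512,-.199,z],.092+np.pi/2))
cv2.imwrite("pics/w6o.png",cv2.resize(f[0:300,120:520],None,fx=2,fy=2))
E
```

```text
16.25 [ 0.50844185 -0.18930543  0.20400096] [ 6.86801972e-01  7.26842699e-01 -4.31424324e-04 -1.59897248e-03] [-4.02519832e-01  4.63586211e-02  1.93169069e+00  3.27434795e-04
  1.16684196e+00 -4.59282814e-01] [([298, 184, 55, 30, 1201], [322.6, 199.1])]
[[0.99843, 0.05457, 0.01232, 0.50503], [0.05587, -0.96095, -0.27102, -0.12041], [-0.00295, 0.27129, -0.96249, 0.3323]]
[297. 178.  57.  39.]
```

View pics/w6o.png

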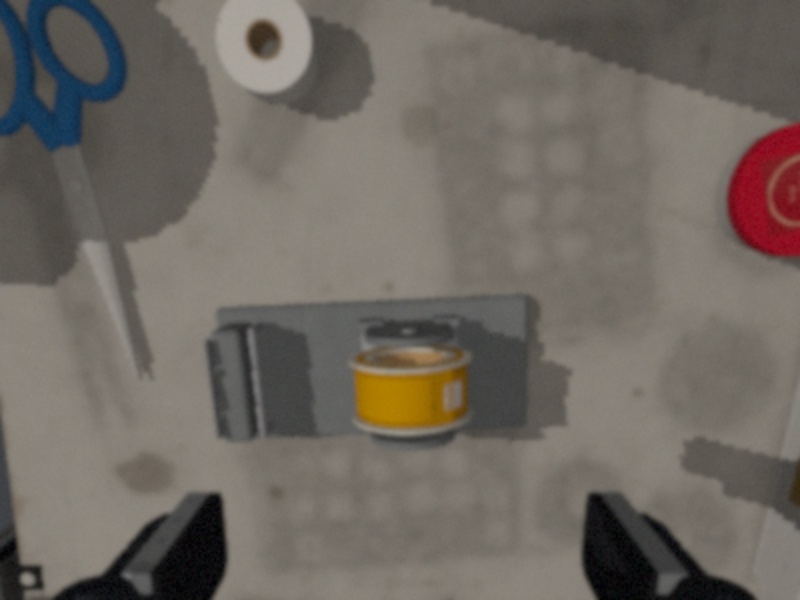

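The wrist view shows gold at crop (410,392) in the cutter, with its flange box running from (349,346) to (472,438). I'll solve its position jointly with the top view.

```bash
python3 - <<'E'
from m import *
W=dict(f=300.1165,c=(321.850,197.809),T=np.array([[0.99843,0.05457,0.01232,0.50503],[0.05587,-0.96095,-0.27102,-0.12041],[-0.00295,0.27129,-0.96249,0.3323]]))
zw=lambda p:(np.array(p,float)+.5)/2-.5+[120,0]
yaw=.094+np.pi/2
def ext(C,c): q=proj(C,rims(c,yaw)); return np.r_[q.min(0),q.max(0)]
bw=np.r_[zw((349,345)),zw((472,437))]; bt=np.r_[zct((108,128)),zct((217,272))]
for use in('both','w'):
    f=(lambda c: np.r_[ext(W,c)-bw,ext(P,c)-bt]) if use=='both' else (lambda c: np.r_[ext(W,[c[0],c[1],.046])-bw,0*c[2]])
    s=least_squares(f,[.51,-.2,.046],loss='soft_l1'); print(use,s.x.round(4),s.fun.round(1))
# base corners in wrist at z=.009
def ray(C,u,z):
    d=C['T'][:,:3]@np.r_[(u-np.array(C['c']))/C['f'],1]; o=C['T'][:,3]; return (o+d*(z-o[2])/d[2]).round(4)
a,b,c=[ray(W,zw(p),.009) for p in((218,308),(527,296),(527,427))]; print(a,b,c,np.arctan2(*(b-a)[1::-1]))
E
```

```text
both [ 0.512  -0.1963  0.0453] [-0.1  0.2  0.3 -0.5 -0.  -0.6  1.   1.6]
w [ 0.5119 -0.1963  0.046 ] [-0.3  0.3  0.3 -0.2  0. ]
[ 0.4064 -0.168   0.009 ] [ 0.5716 -0.1522  0.009 ] [ 0.5798 -0.2257  0.009 ] 0.0953516149137594
```

apply_moves(deltas=[[[3, -6, -20], 0.038], [[0, 0, -40], 0], [[0, 0, -40], 0], [[0, 0, -35], 0], [[0, 0, -20], 0], [[0, 0, -8], 0], [[0, 0, 0], 0], [[0, 0, 0], 0]])

```text
clock: 17.3
eef_pos: [0.5134, -0.1969, 0.0439]
tcp_rot: [0.673, 0.74, 0.0, 0.001]
ft_force: [0.5, 0.0, -0.6]
width: 1.002
```

apply_moves(deltas=[[[0, 0, 0], 0], [[0, 0, 0], 0], [[0, 0, 0], 0], [[0, 0, 0], 0]], jaw=1)

```text
clock: 17.8
eef_pos: [0.5119, -0.197, 0.0439]
tcp_rot: [0.673, 0.74, -0.0, -0.0]
ft_force: [-5.1, -1.1, 6.2]
width: 0.693
```

apply_moves(deltas=[[[0, 0, 15], 0], [[0, 0, 30], 0], [[0, 0, 40], 0], [[0, 10, 35], 0], [[8, 50, 0], -0.18], [[8, 50, 0], -0.18], [[8, 50, 0], -0.18], [[8, 50, 0], -0.18]])

```text
clock: 18.8
eef_pos: [0.545, 0.0148, 0.1643]
tcp_rot: [0.892, 0.452, 0.001, 0.001]
ft_force: [1.4, -0.2, 0.1]
width: 0.696
```

apply_moves(deltas=[[[8, 55, 0], -0.18], [[8, 55, 0], -0.18], [[8, 55, 0], -0.18], [[8, 55, 0], -0.18], [[8, 45, 0], -0.18], [[8, 27, 0], -0.058], [[0, 0, 0], 0], [[0, 0, 0], 0]])

```text
clock: 19.8
eef_pos: [0.5922, 0.3038, 0.1632]
tcp_rot: [1.0, -0.005, 0.0, 0.0]
ft_force: [-0.3, -1.6, -0.6]
width: 0.695
```

apply_moves(deltas=[[[-7, 1.5, -20], 0], [[0, 0, -35], 0], [[0, 0, -30], 0], [[0, 0, -20], 0], [[0, 0, -9], 0], [[0, 0, 0], 0], [[0, 0, 0], 0]])

```text
clock: 20.68
eef_pos: [0.5864, 0.3063, 0.0501]
tcp_rot: [1.0, -0.005, 0.001, -0.001]
ft_force: [-0.0, -0.2, -0.5]
width: 0.696
```

apply_moves(deltas=[[[-1, 0, -3], 0], [[0, 0, -2], 0], [[0, 0, 0], 0], [[0, 0, 0], 0]])

```text
clock: 21.18
eef_pos: [0.5845, 0.3059, 0.0441]
tcp_rot: [1.0, -0.005, 0.0, -0.0]
ft_force: [0.9, 0.7, 1.5]
width: 0.696
```

apply_moves(deltas=[[[0, 0, 0], 0], [[0, 0, 0], 0], [[0, 0, 0], 0], [[0, 0, 30], 0], [[0, 0, 50], 0], [[0, 0, 35], 0], [[0, 0, 0], 0], [[0, 0, 0], 0]], jaw=-1)

```text
clock: 22.18
eef_pos: [0.5839, 0.3056, 0.1582]
tcp_rot: [1.0, -0.005, -0.0, 0.0]
ft_force: [0.9, -0.2, -0.5]
width: 0.999
```

```bash
python3 - <<'E'
from m import *; from chk import masks
C,f,s=wcam("pics/w7.png"); m=masks(f); print(s['eef_pos'],{k:m[k][:1] for k in m})
for sx in(-.052,0,.052): print(ribbox(C,R(-.0128)@[sx,0,.046]+[.5335,.3055,0],-.0128))
print('green',ribbox(C,R(-.0882)@[-.0488,0,.088]+[.6997,.079,0],-.0882))
E
```

```text
[0.58386813 0.30561085 0.15822798] {'green': [([605, 93, 35, 41, 840], [626.7, 114.3])], 'blue': [([292, 254, 60, 32, 1286], [318.0, 270.6])], 'gold': [([289, 187, 66, 35, 1763], [318.7, 204.4])], 'red': [([293, 308, 57, 32, 935], [317.9, 324.4])]}
[292. 277.  60.  60.]
[291. 229.  64.  55.]
[289. 176.  67.  47.]
green [606.  86. 146.  51.]
```

apply_moves(deltas=[[[14, -45, 0], -0.026], [[14, -45, 0], -0.026], [[14, -45, 0], -0.026], [[14, -45, 0], 0], [[12, -42, 0], 0], [[0, 0, -10], 0], [[0, 0, 0], 0], [[0, 0, 0], 0]])

```text
clock: 23.22
eef_pos: [0.6514, 0.0849, 0.1477]
tcp_rot: [0.999, -0.043, -0.001, -0.0]
ft_force: [-0.1, 0.7, -0.1]
width: 0.997
```

apply_moves(deltas=[[[0, 0, -25], 0], [[0, 0, -25], 0], [[0, 0, -10], 0], [[0, 0, 0], 0], [[0, 0, 0], 0]])

```text
clock: 23.85
eef_pos: [0.6532, 0.0843, 0.09]
tcp_rot: [0.999, -0.044, 0.001, -0.0]
ft_force: [-0.2, 0.2, -0.6]
width: 0.999
```

apply_moves(deltas=[[[-1.5, -1, -5], 0], [[0, 0, 0], 0], [[0, 0, 0], 0]])

```text
clock: 24.22
eef_pos: [0.6509, 0.0827, 0.084]
tcp_rot: [0.999, -0.044, 0.0, -0.0]
ft_force: [1.1, 0.2, 0.3]
width: 1.0
```

apply_moves(deltas=[[[0, 0, 0], 0], [[0, 0, 0], 0], [[0, 0, 0], 0], [[0, 0, 0], 0]], jaw=1)

```text
clock: 24.72
eef_pos: [0.651, 0.0828, 0.0841]
tcp_rot: [0.999, -0.044, 0.0, -0.0]
ft_force: [-1.0, -1.0, 1.9]
width: 0.7
```

apply_moves(deltas=[[[0, 0, 5], 0], [[0, 0, 7], 0], [[0, 0, 0], 0], [[-15, 1.3, 0], 0], [[-30, 2.7, 0], 0], [[-30, 2.7, 0], 0], [[-30, 2.7, 0], 0], [[-30, 2.7, 0], 0]])

```text
clock: 25.72
eef_pos: [0.5134, 0.095, 0.0953]
tcp_rot: [0.999, -0.044, -0.001, 0.0]
ft_force: [0.0, 0.2, -0.6]
width: 0.697
```

apply_moves(deltas=[[[-30, 2.7, 0], 0], [[-3, 0, 20], 0], [[0, -5, 35], 0], [[3, -35, 5], 0.18], [[3, -35, 0], 0.18], [[3, -35, 0], 0.18], [[3, -35, 0], 0.18], [[3, -35, 0], 0.18]])

```text
clock: 26.72
eef_pos: [0.4965, -0.083, 0.1554]
tcp_rot: [0.917, 0.398, -0.0, -0.0]
ft_force: [-0.6, -1.2, -1.0]
width: 0.698
```

apply_moves(deltas=[[[3, -35, 0], 0.18], [[3, -35, 0], 0.18], [[3, -25, 0], 0.18], [[3, -12, 0], 0.18], [[3, -6, 0], 0.133], [[0, 0, 0], 0], [[0, 0, 0], 0]])

```text
clock: 27.6
eef_pos: [0.5121, -0.1948, 0.1555]
tcp_rot: [0.674, 0.739, -0.0, -0.0]
ft_force: [-0.3, 0.4, -1.1]
width: 0.697
```

apply_moves(deltas=[[[0, 0, -20], 0], [[0, 0, -30], 0], [[0, 0, -30], 0], [[0, 0, -18], 0], [[0, 0, -9], 0], [[0, 0, 0], 0], [[0, 0, 0], 0]])

```text
clock: 28.48
eef_pos: [0.5138, -0.1958, 0.0499]
tcp_rot: [0.673, 0.74, 0.0, 0.001]
ft_force: [-0.0, 1.1, 0.0]
width: 0.696
```

apply_moves(deltas=[[[-1.5, 0, -4], 0], [[0, 0, -2.5], 0], [[0, 0, 0], 0], [[0, 0, 0], 0]])

```text
clock: 28.98
eef_pos: [0.5117, -0.1955, 0.0427]
tcp_rot: [0.673, 0.74, 0.0, 0.0]
ft_force: [0.0, 0.4, 1.8]
width: 0.697
```

apply_moves(deltas=[[[0, 0, 0], 0], [[0, 0, 0], 0], [[0, 0, 0], 0], [[0, 0, 30], 0], [[0, 0, 50], 0], [[0, 0, 50], 0], [[0, 0, 0], 0], [[0, 0, 0], 0]], jaw=-1)

```text
clock: 29.98
eef_pos: [0.5111, -0.1953, 0.1721]
tcp_rot: [0.673, 0.74, -0.0, -0.0]
ft_force: [-1.0, 0.7, 0.5]
width: 1.001
```

```bash
python3 - <<'E'
from m import *; from chk import masks
import cv2
C,f,s=wcam("pics/w8.png"); m=masks(f); print(s['clock'],s['eef_pos'],m['green'])
print(ribbox(C,[.512,-.195,.046],.0945+np.pi/2))
cv2.imwrite("pics/w8o.png",cv2.resize(f[100:350,180:480],None,fx=2,fy=2))
E
```

```text
29.975 [ 0.51105372 -0.19528416  0.17210608] [([292, 190, 62, 32, 1506], [319.4, 205.8])]
[291. 174.  64.  44.]
```

View pics/w8o.png

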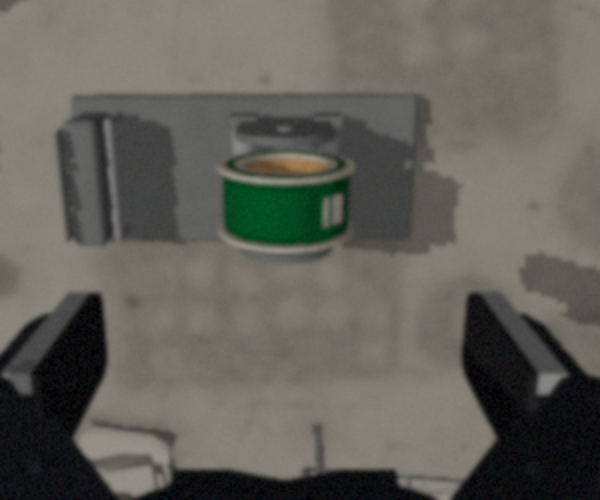

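Green sits square in the bay, at crop (286,205), within about 1 mm of the prediction. Now I'll fetch gold.

apply_moves(deltas=[[[7, 45, 0], -0.17], [[7, 52, 0], -0.17], [[8, 52, 0], -0.17], [[8, 52, 0], -0.17], [[8, 52, 0], -0.17], [[8, 52, 0], -0.17], [[7, 52, 0], -0.17], [[7, 52, 0], -0.17]])

```text
clock: 31.02
eef_pos: [0.5699, 0.2149, 0.1696]
tcp_rot: [0.989, 0.149, -0.002, 0.0]
ft_force: [0.1, -0.5, -0.1]
width: 1.0
```

apply_moves(deltas=[[[7, 52, 0], -0.17], [[7, 40, 0], -0.145], [[0, 0, -20], 0], [[0, 0, -20], 0], [[0, 0, 0], 0], [[0, 0, 0], 0]])

```text
clock: 31.78
eef_pos: [0.5851, 0.3043, 0.1317]
tcp_rot: [1.0, -0.006, -0.001, 0.0]
ft_force: [0.3, 0.3, 0.3]
width: 1.001
```

Down to TCP z of about 0.043.

apply_moves(deltas=[[[0, 1, -25], 0], [[0, 0, -30], 0], [[-1, 0, -22], 0], [[0, 0, -11], 0], [[0, 0, 0], 0], [[0, 0, 0], 0]])

```text
clock: 32.52
eef_pos: [0.5853, 0.307, 0.0455]
tcp_rot: [1.0, -0.005, 0.001, -0.0]
ft_force: [-0.7, -0.4, 0.0]
width: 1.001
```

apply_moves(deltas=[[[0, 0, 0], 0], [[0, 0, 0], 0], [[0, 0, 0], 0], [[0, 0, 0], 0]], jaw=1)

```text
clock: 33.02
eef_pos: [0.5851, 0.306, 0.0458]
tcp_rot: [1.0, -0.005, 0.001, 0.0]
ft_force: [-0.7, -4.9, 6.0]
width: 0.7
```

apply_moves(deltas=[[[0, 0, 20], 0], [[0, 0, 45], 0], [[0, 0, 45], 0], [[-25, -40, 0], -0.026], [[-30, -45, 0], -0.026], [[-30, -50, 0], -0.026], [[-15, -50, 0], 0], [[0, -23, 0], 0]])

```text
clock: 34.02
eef_pos: [0.4831, 0.097, 0.1555]
tcp_rot: [0.999, -0.045, 0.001, -0.0]
ft_force: [0.1, 0.1, -0.9]
width: 0.694
```

apply_moves(deltas=[[[0, 0, -25], 0], [[0, 0, -25], 0], [[0, 0, -6], 0], [[0, 0, 0], 0], [[0, 0, 0], 0], [[0, 0, 0], 0]])

```text
clock: 34.78
eef_pos: [0.4852, 0.0989, 0.0994]
tcp_rot: [0.999, -0.044, 0.001, -0.0]
ft_force: [-0.6, 0.1, -1.0]
width: 0.695
```

```bash
python3 - <<'E'
from m import *; from cell import sensors
s=sensors.observe(); p=s['eef_pos']; q=s['tcp_rot']; print(p,'yaw',2*np.arctan2(q[1],q[0]), 'rack',R(-.0882).T@(p-[.6997,.079,0]))
C,f,s=wcam("pics/w9.png")
import cv2; cv2.imwrite("pics/w9o.png",cv2.resize(f[0:400,120:520],None,fx=1.5,fy=1.5))
print([proj(C,R(-.0882)@[x,0,.1]+[.6997,.079,0])[0].round(1) for x in(-.171,0)])
E
```

```text
[0.48516224 0.09888529 0.09936793] yaw -0.08768388981181803 rack [-0.21545544  0.00091028  0.09936793]
[array([324.2, 172.4]), array([ 325.3, -435.4])]
```

View pics/w9o.png

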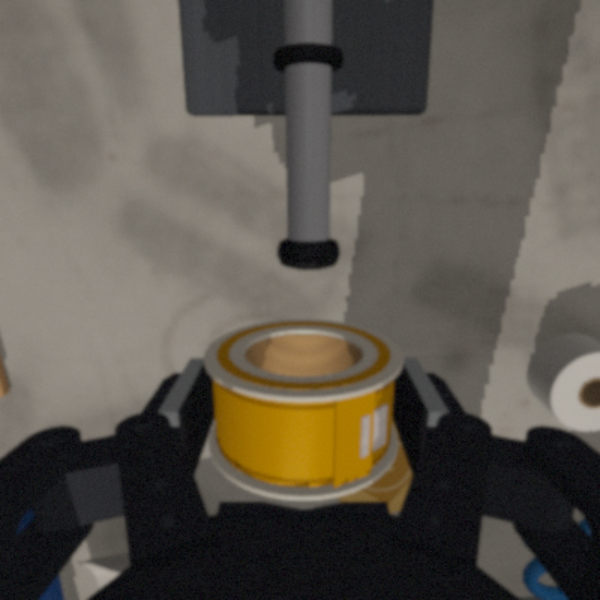

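The knob is at crop column 308 and the hole at 303, so the arm lies about 1.5 mm to the right. I'll correct for that and slide gold on.

apply_moves(deltas=[[[0, -1.5, 0.5], 0], [[15, -1.3, 0], 0], [[20, -1.8, 0], 0], [[20, -1.8, 0], 0], [[20, -1.8, 0], 0], [[0, 0, 0], 0]])

```text
clock: 35.58
eef_pos: [0.5616, 0.0902, 0.099]
tcp_rot: [0.999, -0.044, 0.001, -0.0]
ft_force: [0.6, -0.1, -0.8]
width: 0.694
```

apply_moves(deltas=[[[20, -1.8, 0], 0], [[20, -1.8, 0], 0], [[20, -1.8, 0], 0], [[20, -1.7, 0], 0], [[12, -1, 0], 0], [[0, 0, 0], 0], [[0, 0, 0], 0]])

```text
clock: 36.45
eef_pos: [0.6504, 0.0823, 0.0984]
tcp_rot: [0.999, -0.044, -0.001, 0.0]
ft_force: [-0.4, -0.8, -0.7]
width: 0.699
```

apply_moves(deltas=[[[1, 0, -5], 0], [[0, 0, -5], 0], [[0, 0, -1], 0], [[0, 0, 0], 0], [[0, 0, 0], 0]])

```text
clock: 37.08
eef_pos: [0.6524, 0.0823, 0.0878]
tcp_rot: [0.999, -0.044, 0.0, -0.0]
ft_force: [0.3, -0.3, -1.2]
width: 0.696
```

apply_moves(deltas=[[[0, 0, 0], 0], [[0, 0, 0], 0], [[0, 0, 0], 0], [[0, 0, 30], 0], [[0, 0, 40], 0], [[0, 0, 10], 0], [[0, 0, 0], 0]], jaw=-1)

```text
clock: 37.95
eef_pos: [0.6528, 0.0824, 0.1686]
tcp_rot: [0.999, -0.044, 0.001, -0.0]
ft_force: [0.1, 0.6, -0.1]
width: 0.999
```

```bash
python3 - <<'E'
from m import *; from chk import masks
C,f,s=wcam("pics/w10.png"); m=masks(f); print(s['clock'],s['eef_pos'],m['gold'])
for x in(-.04,-.048,-.056): print(x,ribbox(C,R(-.0882)@[x,-.001,.088]+[.6997,.079,0],-.0882))
E
```

```text
37.95 [0.65283514 0.08237046 0.16857647] [([284, 200, 76, 41, 2293], [318.1, 220.9]), ([2, 45, 47, 39, 967], [25.5, 64.2])]
-0.04 [284. 177.  78.  55.]
-0.048 [284. 187.  77.  57.]
-0.056 [284. 197.  76.  58.]
```

Gold hangs at about rack x −0.046. Now blue.

apply_moves(deltas=[[[-20, 37, 0], 0.025], [[-20, 38, 0], 0.025], [[-20, 38, 0], 0.025], [[-20, 38, 0], 0], [[-20, 38, 0], 0], [[-19, 35, 0], 0], [[0, 0, -20], 0], [[0, 0, -15], 0]])

```text
clock: 39.0
eef_pos: [0.5319, 0.3053, 0.1296]
tcp_rot: [1.0, -0.006, -0.002, 0.001]
ft_force: [-1.0, -1.3, 0.1]
width: 0.998
```

apply_moves(deltas=[[[0, 0, -25], 0], [[0, 0, -30], 0], [[0, 0, -22], 0], [[0, 0, -10], 0], [[0, 0, 0], 0], [[0, 0, 0], 0]])

```text
clock: 39.75
eef_pos: [0.5342, 0.3063, 0.0465]
tcp_rot: [1.0, -0.007, 0.001, -0.0]
ft_force: [1.7, -0.1, -0.1]
width: 0.999
```

apply_moves(deltas=[[[0, 0, 0], 0], [[0, 0, 0], 0], [[0, 0, 0], 0], [[0, 0, 0], 0]], jaw=1)

```text
clock: 40.25
eef_pos: [0.5341, 0.3065, 0.0471]
tcp_rot: [1.0, -0.006, 0.001, -0.0]
ft_force: [-1.1, -2.0, 6.2]
width: 0.695
```

apply_moves(deltas=[[[0, 0, 20], 0], [[0, 0, 45], 0], [[0, 0, 45], 0], [[-15, -40, 0], -0.025], [[-20, -45, 0], -0.025], [[-14, -50, 0], -0.025], [[0, -50, 0], 0], [[0, -24, 0], 0]])

```text
clock: 41.25
eef_pos: [0.4839, 0.0955, 0.1569]
tcp_rot: [0.999, -0.045, 0.001, -0.0]
ft_force: [-0.3, 0.1, -1.7]
width: 0.693
```

apply_moves(deltas=[[[0, 0, -25], 0], [[0, 0, -25], 0], [[0, 0, -7], 0], [[0, 0, 0], 0], [[0, 0, 0], 0], [[0, 0, 0], 0]])

```text
clock: 42.0
eef_pos: [0.4852, 0.0976, 0.0999]
tcp_rot: [0.999, -0.044, 0.001, -0.0]
ft_force: [-0.1, 0.6, -0.2]
width: 0.695
```

apply_moves(deltas=[[[15, -1.3, 1], 0], [[20, -1.8, 0], 0], [[20, -1.8, 0], 0], [[20, -1.8, 0], 0], [[20, -1.8, 0], 0], [[18, -1.6, 0], 0], [[6.5, -0.5, 0], 0], [[0, 0, 0], 0]])

```text
clock: 43.0
eef_pos: [0.6044, 0.0866, 0.0997]
tcp_rot: [0.999, -0.044, -0.0, -0.0]
ft_force: [0.3, -0.7, -1.3]
width: 0.697
```

apply_moves(deltas=[[[0, 0, -5], 0], [[0, 0, -5], 0], [[0, 0, -1], 0], [[0, 0, 0], 0], [[0, 0, 0], 0]])

```text
clock: 43.62
eef_pos: [0.6038, 0.0867, 0.0887]
tcp_rot: [0.999, -0.044, 0.0, -0.0]
ft_force: [0.3, 0.0, -0.3]
width: 0.698
```

Release, rise, then go to red at (0.483, 0.306).

apply_moves(deltas=[[[0, 0, 0], 0], [[0, 0, 0], 0], [[0, 0, 0], 0], [[0, 0, 30], 0], [[0, 0, 40], 0], [[0, 0, 10], 0], [[0, 0, 0], 0]], jaw=-1)

```text
clock: 44.5
eef_pos: [0.6043, 0.0868, 0.1695]
tcp_rot: [0.999, -0.044, 0.001, -0.0]
ft_force: [-0.1, 0.6, -0.7]
width: 1.003
```

```bash
python3 - <<'E'
from m import *; from chk import masks
C,f,s=wcam("pics/w11.png"); m=masks(f); print(s['clock'],s['eef_pos'],m['gold'],m['blue'])
for x in(-.048,-.0955): print(x,ribbox(C,R(-.0882)@[x,-.001,.088]+[.6997,.079,0],-.0882))
E
```

```text
44.5 [0.6043143  0.08676971 0.16949265] [([281, 125, 81, 43, 2927], [318.2, 145.3]), ([0, 0, 28, 17, 255], [9.2, 5.3])] [([285, 206, 75, 40, 2129], [318.5, 226.6])]
-0.048 [282. 125.  81.  45.]
-0.0955 [284. 185.  77.  56.]
```

apply_moves(deltas=[[[-20, 37, 0], 0.025], [[-20, 37, 0], 0.025], [[-20, 37, 0], 0.025], [[-20, 37, 0], 0], [[-20, 37, 0], 0], [[-20, 35, 0], 0], [[0, 0, -20], 0], [[0, 0, -15], 0]])

```text
clock: 45.55
eef_pos: [0.4825, 0.3056, 0.1307]
tcp_rot: [1.0, -0.006, -0.002, 0.001]
ft_force: [-0.6, 0.4, -0.0]
width: 0.999
```

apply_moves(deltas=[[[0, 0, -25], 0], [[0, 0, -30], 0], [[0, 0, -24], 0], [[0, 0, -10], 0], [[0, 0, 0], 0], [[0, 0, 0], 0]])

```text
clock: 46.3
eef_pos: [0.4847, 0.3067, 0.0455]
tcp_rot: [1.0, -0.007, 0.001, -0.0]
ft_force: [-0.1, -0.1, -0.0]
width: 0.997
```

apply_moves(deltas=[[[0, 0, 0], 0], [[0, 0, 0], 0], [[0, 0, 0], 0], [[0, 0, 0], 0]], jaw=1)

```text
clock: 46.8
eef_pos: [0.4847, 0.307, 0.0461]
tcp_rot: [1.0, -0.006, 0.001, -0.0]
ft_force: [-0.9, -1.6, 6.3]
width: 0.7
```

apply_moves(deltas=[[[0, 0, 20], 0], [[0, 0, 45], 0], [[0, 0, 45], 0], [[0, -40, 0], -0.025], [[0, -45, 0], -0.025], [[0, -50, 0], -0.025], [[0, -50, 0], 0], [[0, -24, 0], 0]])

```text
clock: 47.8
eef_pos: [0.4836, 0.0957, 0.1558]
tcp_rot: [0.999, -0.045, 0.0, 0.0]
ft_force: [-0.3, -0.1, -1.3]
width: 0.697
```

apply_moves(deltas=[[[0, 0, -25], 0], [[0, 0, -25], 0], [[0, 0, -5], 0], [[0, 0, 0], 0], [[0, 0, 0], 0], [[0, 0, 0], 0]])

```text
clock: 48.55
eef_pos: [0.4847, 0.098, 0.1009]
tcp_rot: [0.999, -0.044, 0.001, -0.0]
ft_force: [-0.1, -0.3, 0.1]
width: 0.694
```

apply_moves(deltas=[[[12, -1.1, 0], 0], [[18, -1.6, 0], 0], [[18, -1.6, 0], 0], [[18, -1.6, 0], 0], [[12, -1, 0], 0], [[0, 0, 0], 0], [[0, 0, 0], 0]])

```text
clock: 49.42
eef_pos: [0.5612, 0.0908, 0.0994]
tcp_rot: [0.999, -0.044, -0.001, 0.0]
ft_force: [0.2, -0.2, -0.6]
width: 0.694
```

apply_moves(deltas=[[[0, 0, -5], 0], [[0, 0, -6], 0], [[0, 0, -2], 0], [[0, 0, 0], 0], [[0, 0, 0], 0]])

```text
clock: 50.05
eef_pos: [0.5613, 0.0909, 0.0876]
tcp_rot: [0.999, -0.044, -0.0, 0.0]
ft_force: [-3.0, -0.3, 6.2]
width: 0.696
```

apply_moves(deltas=[[[0, 0, 1], 0], [[0, 0, 0], 0]])

```text
clock: 50.3
eef_pos: [0.5617, 0.0908, 0.0877]
tcp_rot: [0.999, -0.044, 0.0, -0.0]
ft_force: [-0.6, -0.7, 1.5]
width: 0.695
```

apply_moves(deltas=[[[0, 0, 0], 0], [[0, 0, 0], 0], [[0, 0, 0], 0], [[0, 0, 30], 0], [[0, 0, 40], 0], [[0, 0, 40], 0], [[-50, -50, 20], 0], [[-50, -50, 20], 0]], jaw=-1)

```text
clock: 51.3
eef_pos: [0.4763, 0.0051, 0.2328]
tcp_rot: [0.999, -0.043, 0.001, 0.0]
ft_force: [0.1, -0.5, 0.4]
width: 1.002
```

apply_moves(deltas=[[[-20, -58, 0], 0], [[-20, -58, 0], 0], [[0, -60, 0], 0], [[0, -60, 0], 0], [[0, -60, 0], 0], [[0, -60, 0], 0], [[0, 0, 0], 0], [[0, 0, 0], 0]])

```text
clock: 52.3
eef_pos: [0.4364, -0.3499, 0.2313]
tcp_rot: [0.999, -0.044, -0.0, -0.001]
ft_force: [-0.3, 0.7, 0.4]
width: 0.999
```

```bash
python3 - <<'E'
from m import *; import cv2; from cell import read_camera,sensors
from chk import masks
s=sensors.observe(); print(s['clock'],s['eef_pos'])
t=read_camera("top")["frame"]; sc=read_camera("scene")["frame"]
t0=cv2.imread("pics/top0.png"); s0=cv2.imread("pics/scene0.png")
for n,a,b in(('top',t0,t),('scene',s0,sc)):
    A,B=masks(a),masks(b)
    for k in A: print(n,k,'before',A[k],'after',B[k])
im=np.zeros((560,800,3),np.uint8)
im[:400,:480]=cv2.resize(t[110:310,290:490],(480,400)) if 0 else cv2.resize(t[110:310,260:500],None,fx=2,fy=2)
im[:240,490:800]=cv2.resize(sc[170:290,290:445],None,fx=2,fy=2)
im[250:450,490:770]=cv2.resize(sc[300:400,250:390],None,fx=2,fy=2)
cv2.imwrite("pics/end.png",im)
E
```

```text
52.3 [ 0.43642963 -0.34986722  0.23132245]
top green before [([311, 157, 27, 15, 272], [323.0, 163.0])] after [([459, 226, 15, 27, 278], [466.7, 240.9])]
top blue before [([308, 180, 28, 15, 275], [320.3, 186.2]), ([183, 298, 28, 16, 124], [194.8, 306.2]), ([218, 314, 17, 26, 116], [227.5, 326.6])] after [([309, 181, 27, 14, 273], [320.5, 187.1]), ([190, 298, 30, 16, 107], [204.2, 305.6]), ([222, 315, 12, 23, 101], [228.3, 325.4])]
top gold before [([457, 226, 16, 28, 295], [465.1, 240.5]), ([213, 105, 17, 11, 116], [221.0, 110.0]), ([325, 284, 13, 14, 98], [330.2, 290.9])] after [([311, 154, 28, 16, 288], [323.7, 160.4]), ([213, 105, 17, 11, 116], [221.0, 110.0]), ([324, 285, 14, 13, 100], [330.5, 291.0])]
top red before [([395, 139, 29, 29, 362], [408.1, 152.9]), ([314, 202, 14, 11, 58], [320.2, 207.1])] after [([395, 139, 29, 29, 394], [409.6, 153.5]), ([312, 203, 17, 13, 92], [320.4, 209.2]), ([404, 147, 12, 12, 59], [410.1, 152.1])]
scene green before [([0, 0, 98, 160, 4499], [40.1, 88.3]), ([0, 222, 119, 114, 4191], [60.8, 283.1]), ([0, 149, 49, 105, 1890], [19.2, 208.9])] after [([101, 29, 253, 316, 18937], [240.9, 167.7]), ([0, 234, 120, 86, 3188], [57.2, 281.6]), ([0, 27, 78, 84, 1735], [33.5, 69.1])]
scene blue before [([351, 186, 12, 25, 223], [356.5, 198.0])] after [([350, 186, 12, 25, 221], [355.6, 198.2])]
scene gold before [([314, 321, 33, 22, 370], [327.7, 330.1]), ([253, 226, 24, 18, 224], [264.5, 234.3]), ([401, 144, 11, 8, 42], [406.3, 147.5])] after [([375, 185, 13, 25, 253], [381.1, 197.1])]
scene red before [([402, 269, 32, 28, 476], [417.5, 283.6]), ([412, 276, 13, 11, 71], [418.5, 281.5])] after [([402, 269, 32, 28, 478], [417.5, 283.6]), ([412, 276, 13, 11, 68], [418.6, 281.5])]
```

View pics/end.png

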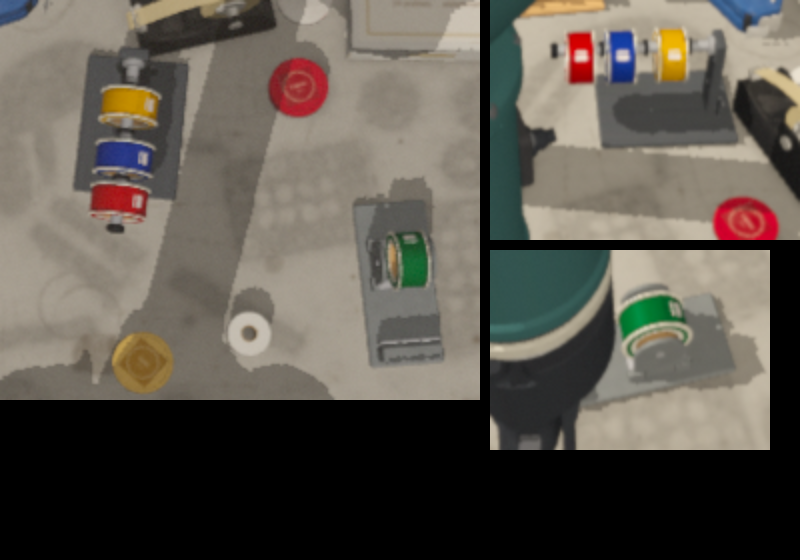

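The final view shows gold, blue and red on the arm in the right order. Green is in the cutter, and the tins and label roll are where they were. I'm handing in.

```bash
python3 -c "
from cell import workorder; print(workorder.sign_off())"
```

```text
the job is handed in; nothing more can be done
None
```

The changeover is done and handed in at about 52 s of the 131 s. The sign-off gave no verdict, so what follows rests on my own camera checks.

I parked red, blue and then gold in the cradle and set green in the cutter bay. Then I hung gold innermost, blue in the middle and red outermost on the arm.

**Last checks, compared with the starting pictures:**
- **Green:** within about 1 to 2 mm of the bay centre.
- **Gold:** at about rack x −44 to −46 mm, where −32 to −64 mm is allowed.
- **Blue and red:** within about 1 to 2 pixels of where they hung, which is up to about 4 mm against the 18 mm allowed. For blue, the wrist view suggested it hangs about 3 mm further out, and the top and scene views put it about 1 pixel from the start.
- **Bystanders:** red tin and gold tin unmoved within a pixel or two, and the label roll showed no visible shift.
- **Robot:** clear of everything.

**Checks that failed or disagreed:**
- My first estimate of gold's height from the rough outlines was 23 mm. I discarded it, and a joint fit with the wrist view gave 45 mm, matching the stated 46 mm.
- When I hung red back, it pressed on the arm with about 6 N. I raised it 1 mm before releasing.

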